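Prop up the die rack and put the last die away

TASK

Lift the die rack's tray by its black grip to the top of its travel, where it stays up by itself, then swing the yellow-handled prop leg up past centre until it snaps against its stop, and lower the tray so that it stands on the locked leg. Then take the die with the orange handle and set it, in line with the tilted tray, fully down into the empty slot between its neighbours, and let go. Leave the neighbouring dies seated and the other things on the bench where they are.

Things in the scene. Friction and masses are not known exactly. Their poses are not given: they have to be found in the camera images.
- rack: orange base of the tilting die rack, screwed to the bench. Origin on the bench under the middle of the tray's hinge; x points from the hinge towards the tray's free far end, y to the rack's left (the prop leg's side), z up. Tray hinge axis: parallel to y, 50 mm above the origin. Leg pivot axis: parallel to y, through x = 129 mm, z = 30 mm.
- tray (a joint): tilt of the grey slotted tray (160 x 143 mm, orange sides) about its hinge at the end near the robot, rad: 0 flat, grows as the far end rises, 0.873 upper stop. An assist spring keeps it up above about 0.75; below about 0.64 it sinks slowly. Lifting takes about 3 N at the grip (more if fast), pushing down from the stop about 1.5 N. Standing on the locked leg: 0.52.
- tray_grip (a point): black round lifting grip, 16 mm diameter, 85 mm long, sticking out level from the tray's right (-y) side 150 mm from the hinge; this point lies on its axis 50 mm out from the tray side (35 mm from the free end). Height 50 mm with the tray flat. Moves with the tray on a 150 mm radius about the hinge axis.
- leg (a joint): swing of the black prop leg about its pivot on the base, rad: 0 folded (nearly level along the rack's left side, pointing at the robot), 1.571 locked at its stop, 8 degrees past upright, leaning away from the robot. Over-centre spring: below about 1.15 it throws the leg back, above that on to the stop; 5 N at the grip starts it. Swing it only with the tray near its upper stop.
- leg_grip (a point): yellow round grip of the prop leg, 16 mm diameter, 75 mm long, sticking out level to the rack's left (+y); this point lies on its axis at mid reach, 45 mm outside the leg, 85 mm from the leg pivot. Folded: 84 mm nearer the robot than the pivot and 42 mm above the bench; locked: 12 mm beyond the pivot and 114 mm above the bench.
- pin (a point): steel pin, 10 mm diameter, on the tray's left side 165 mm from the hinge; this point lies on its axis, in the plane of the leg. With the tray lowered it rests on the saddle on top of the locked leg, 104 mm from the leg's pivot.
- slot (a point): middle of the floor of the tray's empty centre slot; x along it (uphill, away from the robot), y across, z square out of the tray; tilts with the tray. Slot 126 mm long, 27 mm wide between dividers that rise 24 mm; beside it the neighbouring dies, faces about 34 mm apart, 70 to 78 mm tall. This point lies 77 mm from the hinge, 4 mm above the hinge axis.
- die: cutting die to be put away: plywood board 120 mm long (x), 22 mm thick (y), 80 mm tall (z), steel rule on its faces, with an orange handle tab on top, 50 mm long, 14 mm thick, from 80 to 130 mm above the origin. Stands on edge on the bench. Origin: centre of its underside. 0.17 to 0.34 kg.
- board1: neighbouring die with a green stripe, already in the rack: plywood board 120 x 22 x 76 mm without a handle, loose in its slot. Origin: centre of its underside. To be left seated.
- board2: neighbouring die with a dark blue stripe, already in the rack: plywood board 120 x 22 x 72 mm without a handle, loose in its slot. Origin: centre of its underside. To be left seated.
- board3: neighbouring die with a yellow stripe, already in the rack: plywood board 120 x 22 x 78 mm without a handle, loose in its slot. Origin: centre of its underside. To be left seated.
- board4: neighbouring die with a white stripe, already in the rack: plywood board 120 x 22 x 70 mm without a handle, loose in its slot. Origin: centre of its underside. To be left seated.
- tin: closed blue tin, 72 mm diameter, 110 mm tall; bystander. Origin: centre of its underside.
- mallet: hammer 240 mm long, lying on the bench; bystander. Origin: centre of its underside.
- weight: brass pattern weight, 80 mm diameter, 78 mm tall; bystander. Origin: centre of its underside.
- cup: grey cup, 80 mm diameter, 100 mm tall; bystander. Origin: centre of its underside.
There are look-alikes about, which are no part of the job. What is shaped like the board3 but red is not meant.

How it is judged (in metres and radians):
On the way, in this order (a step that is already met when the one before it is completed fails the run):
1. the tray is raised to the top, above 0.77 rad, with the leg still folded (value of joint tray above 0.77 rad and value of joint leg below 0.6 rad), for 0.1 s.
2. the leg is swung past centre to its stop, above 1.5 rad, under the raised tray (value of joint leg above 1.5 rad and value of joint tray above 0.6 rad), for 0.2 s.
3. the tray stands on the locked leg, 0.495 to 0.555 rad (value of joint tray between 0.495 and 0.555 rad and value of joint leg above 1.5 rad), for 0.2 s.
4. the die is fully down in the empty slot of the propped tray (all of step 3 and x of die in the frame of slot between -0.009 and 0.009 m and y of die in the frame of slot between -0.006 and 0.006 m and z of die in the frame of slot between -0.004 and 0.006 m and angle between the z axis of die and the z axis of slot, either way round below 0.12 rad and angle between the x axis of die and the x axis of slot, either way round below 0.12 rad), for 0.2 s.
At the end, for the whole second after the job is handed in: Tray standing on the locked leg (0.495-0.555 rad, leg above 1.5); die in the slot: origin within 6 mm of its floor, 9 mm along, 6 mm across, square within 0.12 rad; four neighbours seated within 6 mm (9 mm along) and square within 0.12 rad; all at rest (all of step 4 and z of board1 in the frame of slot between -0.004 and 0.006 m and x of board1 in the frame of slot between -0.009 and 0.009 m and angle between the z axis of each of board1, board2, board3, board4 and the z axis of slot, either way round below 0.12 rad and z of board2 in the frame of slot between -0.004 and 0.006 m and x of board2 in the frame of slot between -0.009 and 0.009 m and z of board3 in the frame of slot between -0.004 and 0.006 m and x of board3 in the frame of slot between -0.009 and 0.009 m and z of board4 in the frame of slot between -0.004 and 0.006 m and x of board4 in the frame of slot between -0.009 and 0.009 m and linear speed of die below 0.02 m/s and velocity of joint tray below 0.05 rad/s); the robot touches nothing.
It fails at once if a bystander on the bench is moved more than 30 mm (distance of any of tin, mallet, weight, cup from where it was at the start of the episode above 0.03 m).
It fails at once if a neighbouring die is lifted 15 mm off the tray floor (z of any of board1, board2, board3, board4 in the frame of slot above 0.015 m).
It also fails if it takes over 72 s, if anything falls off the work surface, if the arm or the gripper's body presses on something with over 40 N, if the wrist force passes 120 N, or if a joint passes its speed limit or range.

ROBOT

A 6-joint arm with a two-finger parallel gripper is mounted at the origin on the work surface. World frame = base frame: x ahead of the robot, y to its left, z up, the work surface at z = 0. Lengths are in mm, angles in rad, forces in N, time in s.
With the tool pointing down it reaches from about 275 to 775 mm from the base axis. Payload 14.6 kg.
Tool frame: the origin (TCP) lies at the very end of the fingers, on their centre line; the grasp point (between the pads) lies 19 mm behind it; z points along the fingers, y is the line along which they close (so a half turn about z gives the same grasp; the last joint's range is limited). The gripper opens to 85 mm and grips with 20 to 120 N. Pads are 22 mm wide; open, the fingers measure 114 mm over their backs; the gripper's body (76 mm by 85 mm) begins 54 mm behind the grasp point. The pads swing forward as they close: fully open they stand 13 mm farther back than shut.
Start: joints at [1.065, 0.263, -0.048, 1.259, 0, 1.415], TCP at [180.42, 493.028, 202.678] pointing down, gripper open.
Joint ranges: [-2.65, 2.65], [-0.89, 1.7], [-1.18, 1.37], [-2.13, 2.11], [-1.35, 1.29], [-3.14, 3.14]. Speed limits (rad/s): [1.89, 1.89, 2.57, 2.79, 3.14, 3.14].

INTERFACE

Orientations are given as [roll, pitch, yaw] about the fixed x, y, z axes, in that order (R = Rz(yaw) Ry(pitch) Rx(roll)).
In Python, from plant import bot gives the robot as it stands. The module is installed in compiled form; this text tells all that it offers.
- The arm moves only by the tool drive_tool, never from a script. Its argument "deltas" is a list of rows, each a list of 7 numbers: the shift along the world's x, y, z in m, then the turn, a rotation vector about the world's x, y, z in rad, then the opening, from 0 (shut) to 1 (fully open). In form: [[tx, ty, tz, wx, wy, wz, gripper], ...]. A call has 1 to 12 rows; each row shifts and turns the commanded pose from where the row before left it; what a row does not reach is not made up. A row lasts 1/10 s, in which the tool goes at most 50 mm and 8.59 degrees, less where a joint would pass 70% of its speed; a pose out of reach is approached as far as the arm can. A call is refused whole if a number of a shift passes 0.05 or a number of a turn 0.15, either way. A call with a gripper value outside its range is refused whole. The fingers move at their own pace and stop on an object; "newtons" is the grip in N (left out, the last holds). Time passes only in rows, so rows that do not move let the fingers close. It gives the time, the measured TCP pose, the force, the opening and the grip force at its end, in the units of the state.
- bot.observe(): the state, without advancing time (a new reading comes with each control period).
- bot.snapshot(name): name is "scene" or "top"; returns a dict with "color" (400x640x3 uint8, blue, green, red), "fx", "fy", "cx", "cy" (pixels), "T" (4x4, takes a point from camera to world coordinates). Camera axes: x right, y down, z forward; pixel columns grow to the right and rows downward; lengths in mm; the calibration is good to about 2 mm. A picture is of the moment at which its call begins. There is no depth.
- bot.close_job(): hands the job in; it is judged then, once.
The state is a dict: "time": time; "joints": joint angles; "joint_velocities": joint speeds; "tau": joint torques, N m; "ee_pos": TCP position; "orientation": TCP orientation; "wrist_force": force on the tool from outside, world axes, zero at the start; "torque": the same for the moment, N m; "grip_width": opening from 0.0 (shut) to 1.0 (fully open); "grasp_force": force on a finger pad.
Only numpy, scipy, OpenCV 4.12 (cv2) and the standard library are available. Lean on these libraries where they do the work, as an engineer would, in place of code of your own. Each camera call takes 0.05 s, during which the arm holds its last target. There are 200 camera calls.

## Working session

There is one attempt and no reset: what is moved stays moved. The work goes in short steps, Python scripts to look and compute and a tool call to move; the robot and the scene stay as the last step left them, time stands still between calls to the robot, and variables do not carry over. Pictures are saved under pics/ and viewed, at most 10 in all, crops included, and the job is handed in when it is done.

Besides the shell and the picture viewer there is one more tool, called after "Emit:" by a JSON object that holds its "op" and its "data", one argument or row to a line. drive_tool: Moves the arm, as the interface text tells. Its arguments: {"type":"object","properties":{"deltas":{"type":"array"},"newtons":{"type":"number"}},"required":["deltas"]}

```bash
mkdir -p pics; cat > h.py <<'E'
import numpy as np, cv2
from plant import bot
def snap(n,f):
    s=bot.snapshot(n); cv2.imwrite('pics/'+f,s['color']); np.savez('pics/'+f+'.npz',T=s['T'],k=[s['fx'],s['fy'],s['cx'],s['cy']]); return s
def cam(f):
    z=np.load('pics/'+f+'.npz'); return z['T'],z['k']
def px2w(f,u,v,z):
    T,k=cam(f); d=T[:3,:3]@np.array([(u-k[2])/k[0],(v-k[3])/k[1],1]); o=T[:3,3]; return o+d*(z-o[2])/d[2]
def w2px(f,p):
    T,k=cam(f); q=T[:3,:3].T@(np.array(p)-T[:3,3]); return np.array([k[0]*q[0]/q[2]+k[2],k[1]*q[1]/q[2]+k[3]])
E
python3 - <<'E'
from h import *
for n in('scene','top'):
    s=snap(n,n+'1.png'); print(n,s['T'].round(3).tolist(),s['fx'],s['cx'],s['cy'])
print(bot.observe())
E
```

```text
scene [[-0.48, 0.682, -0.553, 1173.532], [0.878, 0.368, -0.307, 396.095], [-0.006, -0.632, -0.775, 923.047], [0.0, 0.0, 0.0, 1.0]] 415.15804083466526 323.8955219904471 205.6309191343936
top [[-0.01, -0.981, 0.193, 279.839], [-1.0, 0.014, 0.015, 60.188], [-0.017, -0.193, -0.981, 1517.012], [0.0, 0.0, 0.0, 1.0]] 467.7794724014692 315.68546850834827 201.07551012047315
{'time': 0.1, 'joints': array([ 1.06467345e+00,  2.63495105e-01, -4.88399358e-02,  1.25940865e+00,
        5.36991444e-06,  1.41551815e+00]), 'joint_velocities': array([-1.01661654e-03, -7.82528524e-04,  3.76723180e-03, -6.90281845e-04,
        5.83171099e-05,  6.10529144e-04]), 'tau': array([ 3.34800563e-03, -6.38581038e+01,  3.85063219e+01,  1.00105751e-02,
       -9.28790314e-05, -8.98965425e-06]), 'ee_pos': array([180.30271259, 492.79078218, 202.27513303]), 'orientation': array([-3.14065751e+00, -1.51820328e-04,  2.79074788e+00]), 'wrist_force': array([-0.69286439, -0.16752301,  1.06923071]), 'torque': array([ 0.0087425 ,  0.03965985, -0.01142669]), 'grasp_force': 0.0, 'grip_width': 1.0007329221320513}
```

View pics/scene1.png

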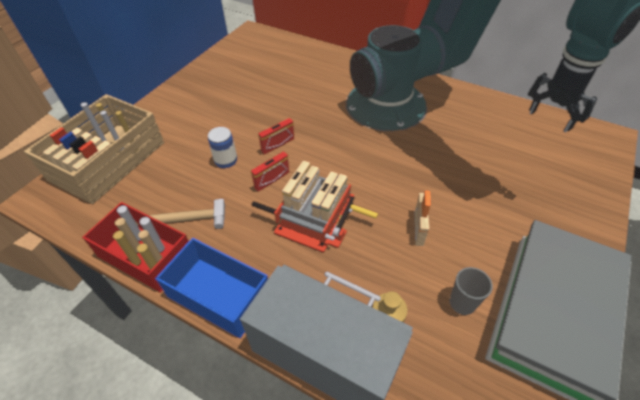

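View pics/top1.png

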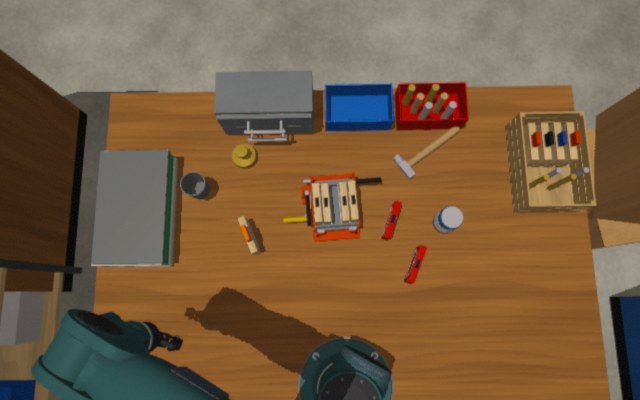

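The scene view shows the rack at about (315,210), the yellow grip at (363,211), the black grip at (265,208) and the die at (423,218). In the top view the rack is at (333,207), the black grip at (370,181), the yellow grip at (296,219) and the die at (249,234). I'll zoom in for exact positions.

```bash
python3 - <<'E'
from h import *
a=cv2.imread('pics/top1.png')[165:265,230:390]; b=cv2.imread('pics/scene1.png')[155:255,240:440]
A=cv2.resize(a,None,fx=5,fy=5,interpolation=cv2.INTER_CUBIC); B=cv2.resize(b,None,fx=4,fy=4,interpolation=cv2.INTER_CUBIC)
cv2.imwrite('pics/c1.png',A);cv2.imwrite('pics/c2.png',B)
E
```

```text
(no output)
```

View pics/c1.png

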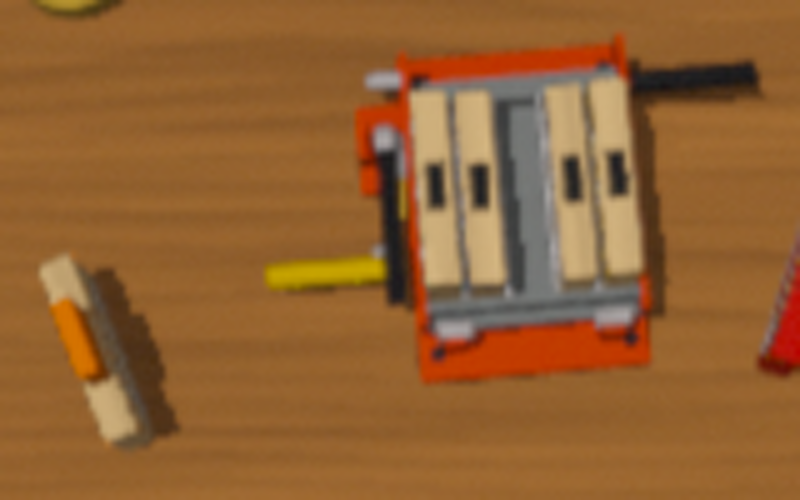

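View pics/c2.png

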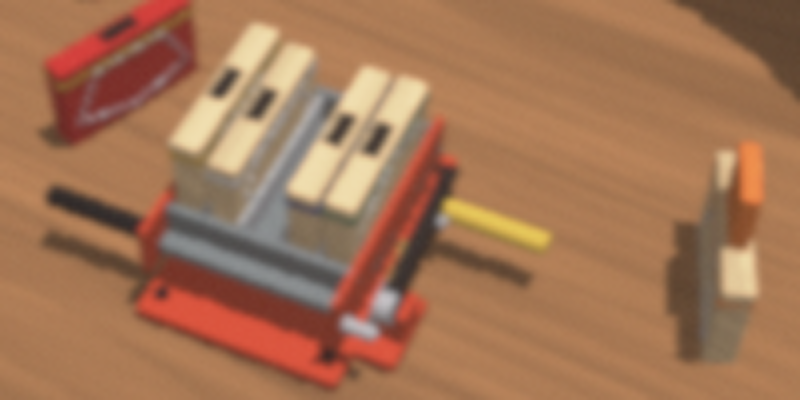

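```bash
cat > fit.py <<'E'
from h import *
from scipy.optimize import least_squares
t=lambda u,v:(230+(u+.5)/5-.5,165+(v+.5)/5-.5)
s=lambda u,v:(240+(u+.5)/4-.5,155+(v+.5)/4-.5)
def pts(p):
    x,y,a,w,l=p; c,d=np.cos(a),np.sin(a)
    g=lambda X,Y,Z:[x+c*X-d*Y,y+d*X+c*Y,Z]
    return [g(150,-w-85,50),g(150,-w,50),g(45,l+82.5,42),g(45,l+7.5,42),g(150,-w-85,50),g(150,-w,50),g(45,l+82.5,42),g(45,l+7.5,42)]
obs=[('top1.png',t(757,73)),('top1.png',t(632,82)),('top1.png',t(267,277)),('top1.png',t(385,269)),
('scene1.png',s(52,196)),('scene1.png',s(140,226)),('scene1.png',s(548,241)),('scene1.png',s(445,208))]
f=lambda p:np.concatenate([w2px(n,q)-o for q,(n,o) in zip(pts(p),obs)])
r=least_squares(f,[400,60,0,72,80],loss='soft_l1')
print(r.x.round(3)); print(f(r.x).reshape(-1,2).round(1).tolist())
for nm,o in (('pin',t(370,80)),):print(nm,px2w('top1.png',*o,50))
print('pivot',px2w('top1.png',*t(385,138),30),px2w('scene1.png',*s(387,302),30))
# centre slot floor z 54 etc: edges
for u in ((520,100),(520,290)): print('slot',px2w('top1.png',*t(*u),54))
for u in ((40,268),(70,255),(107,447),(137,430),(88,350)): print('die80',px2w('top1.png',*t(*u),80).round(1))
for u in ((52,303),(70,298),(102,375),(85,380),(77,339)): print('die130',px2w('top1.png',*t(*u),130).round(1))
E
python3 fit.py
python3 - <<'E'
from h import *
s=lambda u,v:(240+(u+.5)/4-.5,155+(v+.5)/4-.5)
for u in ((742,150),(762,148),(757,203)): print(px2w('scene1.png',*s(*u),130).round(1))
for u in ((722,290),(756,290),(718,152),(735,150)): print(px2w('scene1.png',*s(*u),80).round(1))
E
```

```text
[481.815 -57.132  -6.207   0.678 159.364]
[[0.9, -0.1], [-0.4, 0.5], [0.1, 0.6], [-0.1, 0.2], [-2.1, -0.6], [3.4, 1.8], [-0.1, 0.7], [-0.2, 0.1]]
pin [636.69339838 120.96382189  50.        ]
pivot [602.61536171 112.23506421  30.        ] [594.40046998 110.98351099  30.        ]
slot [621.12398892  24.57644681  54.        ]
slot [498.01129721  26.76274178  54.        ]
die80 [511.9 326.3  80. ]
die80 [519.8 307.7  80. ]
die80 [400.1 282.6  80. ]
die80 [410.3 264.2  80. ]
die80 [460.1 295.3  80. ]
die130 [482.4 309.3 130. ]
die130 [485.3 298.6 130. ]
die130 [438.7 278.5 130. ]
die130 [435.9 288.6 130. ]
die130 [460.5 293.9 130. ]
[447.7 285.5 130. ]
[440.1 296.  130. ]
[484.4 308.5 130. ]
[518.6 307.6  80. ]
[508.5 326.3  80. ]
[411.3 265.   80. ]
[404.2 274.4  80. ]
```

The fit puts the rack yaw at 0.076 and the origin at about (476,13.5), with the leg plane 88 mm to its left. The die is at about (460,295) with yaw 0.38. The sizes agree with the ones given. I'm moving above the black grip.

Emit:
{"op": "drive_tool", "data": {
  "deltas": [
    [0.023, -0.03, 0.01, 0, 0, -0.0572, 1],
    [0.023, -0.03, 0.01, 0, 0, -0.0572, 1],
    [0.023, -0.03, 0.01, 0, 0, -0.0572, 1],
    [0.023, -0.03, 0.01, 0, 0, -0.0572, 1],
    [0.023, -0.03, 0.01, 0, 0, -0.0572, 1],
    [0.023, -0.03, 0, 0, 0, -0.0572, 1],
    [0.023, -0.03, 0, 0, 0, -0.0572, 1],
    [0.023, -0.03, 0, 0, 0, -0.0572, 1],
    [0.023, -0.03, 0, 0, 0, -0.0572, 1],
    [0.023, -0.03, 0, 0, 0, -0.0572, 1]
  ]
}}

```text
time: 1.1
ee_pos: [411.0, 191.6, 252.5]
orientation: [-3.141, -0.0, 2.216]
wrist_force: [0.5, 0.7, 0.6]
grip_width: 0.999
grasp_force: 0.0
```

Emit:
{"op": "drive_tool", "data": {
  "deltas": [
    [0.023, -0.03, 0, 0, 0, -0.0572, 1],
    [0.023, -0.03, 0, 0, 0, -0.0572, 1],
    [0.023, -0.03, 0, 0, 0, -0.0572, 1],
    [0.023, -0.03, 0, 0, 0, -0.0572, 1],
    [0.023, -0.03, 0, 0, 0, -0.0572, 1],
    [0.023, -0.03, 0, 0, 0, -0.0572, 1],
    [0.023, -0.03, 0, 0, 0, -0.0572, 1],
    [0.023, -0.03, 0, 0, 0, -0.0572, 1],
    [0.023, -0.03, 0, 0, 0, -0.0572, 1],
    [0.023, -0.03, 0, 0, 0, -0.0572, 1],
    [0, 0, 0, 0, 0, 0, 1],
    [0, 0, 0, 0, 0, 0, 1]
  ]
}}

```text
time: 2.3
ee_pos: [640.4, -107.5, 251.7]
orientation: [-3.14, -0.001, 1.646]
wrist_force: [-0.5, -0.2, -0.2]
grip_width: 1.003
grasp_force: 0.0
```

Emit:
{"op": "drive_tool", "data": {
  "deltas": [
    [-0.004, 0, -0.04, 0, 0, 0, 1],
    [0, 0, -0.04, 0, 0, 0, 1],
    [0, 0, -0.04, 0, 0, 0, 1],
    [0, 0, -0.04, 0, 0, 0, 1],
    [0, 0, -0.03, 0, 0, 0, 1],
    [0, 0, -0.02, 0, 0, 0, 1],
    [0, 0, -0.01, 0, 0, 0, 1],
    [0, 0, 0, 0, 0, 0, 1]
  ]
}}

```text
time: 3.1
ee_pos: [635.6, -106.1, 32.2]
orientation: [-3.14, -0.001, 1.648]
wrist_force: [-0.2, -0.0, 0.3]
grip_width: 0.996
grasp_force: 0.0
```

Emit:
{"op": "drive_tool", "data": {
  "deltas": [
    [0, 0, 0, 0, 0, 0, 0],
    [0, 0, 0, 0, 0, 0, 0],
    [0, 0, 0, 0, 0, 0, 0],
    [0, 0, 0, 0, 0, 0, 0],
    [0, 0, 0, 0, 0, 0, 0],
    [0, 0, 0, 0, 0, 0, 0],
    [0, 0, 0, 0, 0, 0, 0],
    [0, 0, 0, 0, 0, 0, 0]
  ],
  "newtons": 30
}}

```text
time: 3.9
ee_pos: [636.4, -107.0, 32.7]
orientation: [-3.142, -0.0, 1.647]
wrist_force: [0.0, -0.1, 0.2]
grip_width: -0.002
grasp_force: 0.0
```

The fingers shut on nothing, so I'm looking.

```bash
python3 - <<'E'
from h import *
s=snap('scene','s2.png'); t=snap('top','t2.png')
p=[636.4,-107,32.7]
print(w2px('s2.png',p),w2px('t2.png',p))
b=cv2.resize(s['color'][150:260,220:400],None,fx=4.4,fy=4.4,interpolation=cv2.INTER_CUBIC)
cv2.imwrite('pics/c3.png',b)
E
```

```text
[259.00054595 209.83671799] [373.82410621 180.94886673]
```

View pics/c3.png

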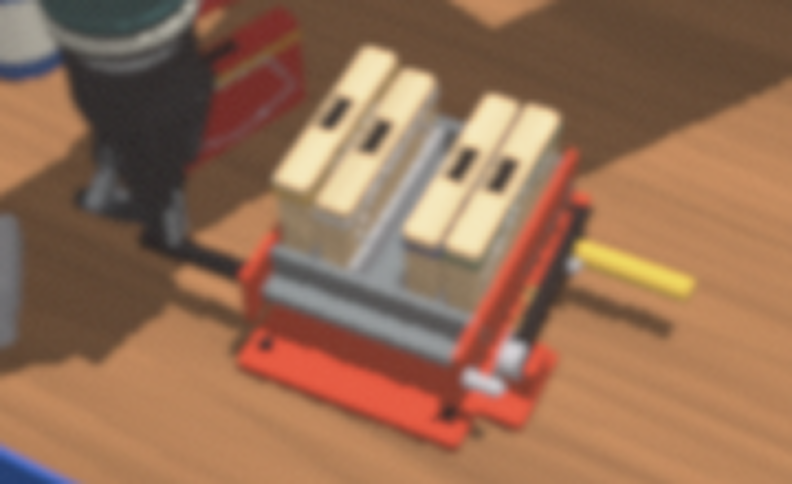

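```bash
python3 - <<'E'
from h import *
t=cv2.imread('pics/t2.png'); s=cv2.imread('pics/s2.png')
A=cv2.resize(t[150:215,335:415],None,fx=6,fy=6,interpolation=cv2.INTER_CUBIC)
B=cv2.resize(s[175:240,225:278],None,fx=6,fy=6,interpolation=cv2.INTER_CUBIC)
for z in(32.7,51.7,80): print(z,(w2px('t2.png',[636.4,-107,z])-[335,150])*6,(w2px('s2.png',[636.4,-107,z])-[225,175])*6)
cv2.imwrite('pics/c4.png',np.hstack([A,B]))
E
```

```text
32.7 [232.94463726 185.69320038] [204.00327571 209.02030793]
51.7 [236.65235434 177.35059343] [198.65503646 182.78689999]
80 [242.3485027  164.53388548] [190.4246947  142.41662062]
```

View pics/c4.png

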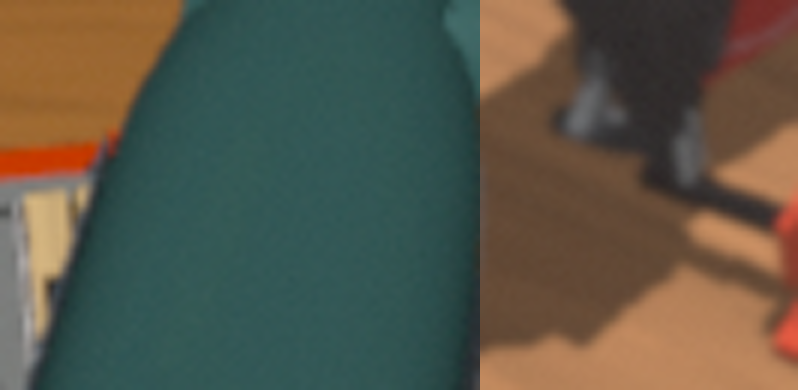

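Emit:
{"op": "drive_tool", "data": {
  "deltas": [
    [0, 0, 0.01, 0, 0, 0, 0],
    [0, 0, 0.02, 0, 0, 0, 0],
    [0, 0, 0.04, 0, 0, 0, 0],
    [0, 0, 0.04, 0, 0, 0, 0],
    [0, 0, 0, 0, 0, 0, 0]
  ]
}}

```text
time: 4.5
ee_pos: [638.7, -107.6, 148.7]
orientation: [3.134, 0.003, 1.647]
wrist_force: [0.5, 0.1, -0.3]
grip_width: 0.004
grasp_force: 0.0
```

```bash
python3 -c "
from h import *
snap('scene','s3.png')"
```

Emit:
{"op": "drive_tool", "data": {
  "deltas": [
    [0, 0, 0, 0, 0, 0, 1],
    [0, 0, 0, 0, 0, 0, 1],
    [0, 0, 0, 0, 0, 0, 1],
    [0, 0, 0, 0, 0, 0, 1],
    [0, 0, 0, 0, 0, 0, 1],
    [0, 0, 0, 0, 0, 0, 1]
  ]
}}

```text
time: 5.15
ee_pos: [636.4, -107.0, 142.5]
orientation: [-3.141, -0.0, 1.647]
wrist_force: [0.0, -1.0, 0.8]
grip_width: 0.991
grasp_force: 0.0
```

```bash
python3 -c "
from h import *
snap('scene','s4.png')
p=bot.observe()['ee_pos'];print(p)
o=np.array([215,120]);ims=[]
for f in('s3.png','s4.png'):
    c=cv2.resize(cv2.imread('pics/'+f)[120:230,215:293],None,fx=5,fy=5,interpolation=cv2.INTER_CUBIC);ims.append(c)
    for d in((0,0,0),(43,3,0),(-43,-3,0),(0,0,19)): print((w2px(f,p+d)-o)*5)
cv2.imwrite('pics/c5.png',np.hstack(ims))"
```

```text
[ 636.37267739 -106.97583706  142.55807551]
[192.58551155 314.33905574]
[147.96618389 372.83511824]
[235.16699542 258.51461212]
[187.37688831 288.78536126]
[192.58551155 314.33905574]
[147.96618389 372.83511824]
[235.16699542 258.51461212]
[187.37688831 288.78536126]
```

View pics/c5.png

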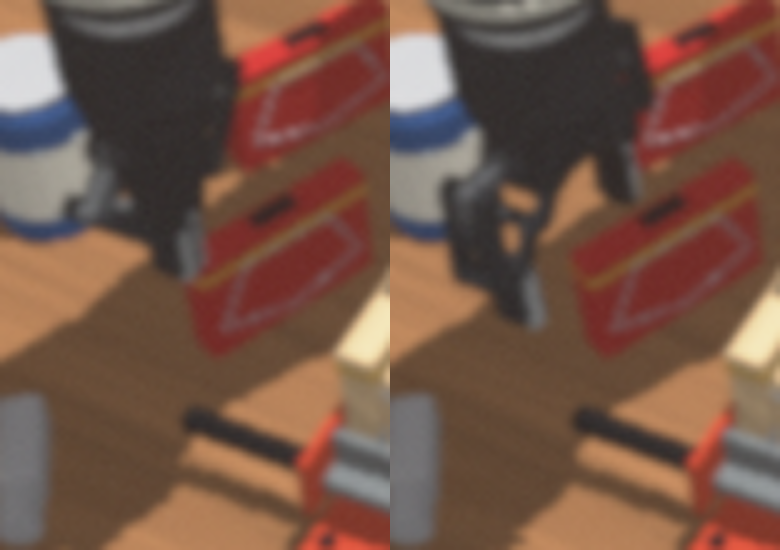

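The fingers close along x as planned. But the finger tips appear about 6 px (≈20 mm) higher in the image than the reported TCP projects to. I'll check that against the start image before going on.

```bash
python3 - <<'E'
from h import *
p=np.array([180.3,492.8,202.3]); y=np.array([.343,.939,0])
for f in('scene1.png','top1.png'):
    for d in (-48,0,48): print(f,d,w2px(f,p+d*y+[0,0,13]).round(1))
# ambiguity: where the bar would be at z=50 by each camera, tip & root
s=lambda u,v:(240+(u+.5)/4-.5,155+(v+.5)/4-.5); t=lambda u,v:(230+(u+.5)/5-.5,165+(v+.5)/5-.5)
print(px2w('scene1.png',*s(52,196),50),px2w('scene1.png',*s(140,226),50)); print(px2w('top1.png',*t(757,73),50),px2w('top1.png',*t(632,82),50))
# triangulate bar tip and yellow tip from both, die handle
def tri(a,b):
    A=[];B=[]
    for f,(u,v) in(('top1.png',a),('scene1.png',b)):
        T,k=cam(f); d=T[:3,:3]@np.array([(u-k[2])/k[0],(v-k[3])/k[1],1]); d/=np.linalg.norm(d); P=np.eye(3)-np.outer(d,d); A.append(P);B.append(P@T[:3,3])
    return np.linalg.solve(sum(A),sum(B))
print('bar tip',tri(t(757,73),s(52,196)),'yel tip',tri(t(267,277),s(548,241)),'pin',tri(t(370,80),s(342,325)),'pivot',tri(t(385,138),s(387,302)))
print('die top far corner',tri(t(40,268),s(735,150)), tri(t(107,447),s(722,290)))
a=cv2.imread('pics/scene1.png')[60:150,510:610];b=cv2.imread('pics/top1.png')[300:370,110:210]
cv2.imwrite('pics/c6.png',np.hstack([cv2.resize(a,None,fx=4,fy=4,interpolation=2),cv2.resize(b,(400,360),interpolation=2)]))
E
```

```text
scene1.png -48 [527.2 121.1]
scene1.png 0 [543.9 130.2]
scene1.png 48 [561.3 139.5]
top1.png -48 [180.7 338.5]
top1.png 0 [164.4 332.4]
top1.png 48 [148.2 326.2]
[ 637.09262743 -124.84769892   50.        ] [630.53696737 -57.71310607  50.        ]
[ 637.69171681 -128.29505277   50.        ] [632.90904204 -47.79317608  50.        ]
bar tip [ 637.07001362 -126.98298388   49.09809274] yel tip [509.51239547 187.54198078  46.57078258] pin [638.68263261 112.00865112  58.14110863] pivot [600.35549101 112.83185152  38.66236983]
die top far corner [497.17964834 297.97014851 185.91862434] [412.66927789 298.30735613 -53.87977908]
```

View pics/c6.png

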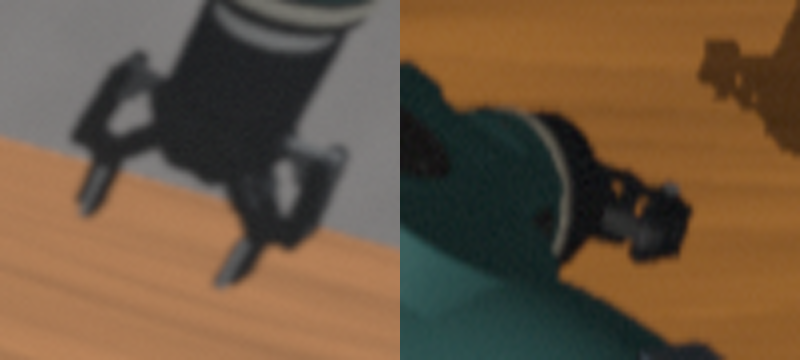

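The bar triangulates consistently from both cameras (x 637, tip y −127, z 49). The fingers therefore sit about 20–25 mm higher than reported. A reported z of 8 is still clear of the bench, so I'll grip lower.

Emit:
{"op": "drive_tool", "data": {
  "deltas": [
    [0, 0, -0.04, 0, 0, 0, 1],
    [0, 0, -0.04, 0, 0, 0, 1],
    [0, 0, -0.03, 0, 0, 0, 1],
    [0, 0, -0.015, 0, 0, 0, 1],
    [0, 0, -0.008, 0, 0, 0, 1],
    [0, 0, 0, 0, 0, 0, 1]
  ]
}}

```text
time: 5.8
ee_pos: [636.1, -106.9, 9.1]
orientation: [-3.141, -0.0, 1.647]
wrist_force: [-0.4, -0.3, -0.5]
grip_width: 0.995
grasp_force: 0.0
```

Emit:
{"op": "drive_tool", "data": {
  "deltas": [
    [0, 0, 0, 0, 0, 0, 0],
    [0, 0, 0, 0, 0, 0, 0],
    [0, 0, 0, 0, 0, 0, 0],
    [0, 0, 0, 0, 0, 0, 0],
    [0, 0, 0, 0, 0, 0, 0],
    [0, 0, 0, 0, 0, 0, 0]
  ],
  "newtons": 30
}}

```text
time: 6.4
ee_pos: [636.0, -107.1, 10.0]
orientation: [-3.141, 0.0, 1.647]
wrist_force: [-4.9, -0.3, 6.0]
grip_width: 0.175
grasp_force: 30.0
```

Gripped: the width of 0.175 matches a 16 mm bar. Now I'll lift along the arc.

Emit:
{"op": "drive_tool", "data": {
  "deltas": [
    [-0.0002, 0, 0.0064, 0, 0, 0, 0],
    [-0.0004, 0, 0.0064, 0, 0, 0, 0],
    [-0.0007, 0, 0.0064, 0, 0, 0, 0],
    [-0.001, 0, 0.0064, 0, 0, 0, 0],
    [-0.0013, 0, 0.0063, 0, 0, 0, 0],
    [-0.0015, -0.0002, 0.0063, 0, 0, 0, 0],
    [-0.0018, -0.0002, 0.0062, 0, 0, 0, 0],
    [-0.002, -0.0002, 0.0061, 0, 0, 0, 0],
    [-0.0023, -0.0002, 0.006, 0, 0, 0, 0],
    [-0.0025, -0.0002, 0.0059, 0, 0, 0, 0]
  ]
}}

```text
time: 7.4
ee_pos: [623.6, -108.0, 73.2]
orientation: [3.139, 0.0, 1.647]
wrist_force: [6.9, -2.3, -2.8]
grip_width: 0.173
grasp_force: 29.3
```

Emit:
{"op": "drive_tool", "data": {
  "deltas": [
    [-0.0028, -0.0002, 0.0058, 0, 0, 0, 0],
    [-0.003, -0.0002, 0.0057, 0, 0, 0, 0],
    [-0.0033, -0.0002, 0.0055, 0, 0, 0, 0],
    [-0.0035, -0.0002, 0.0054, 0, 0, 0, 0],
    [-0.0038, -0.0003, 0.0052, 0, 0, 0, 0],
    [-0.004, -0.0003, 0.0051, 0, 0, 0, 0],
    [-0.0042, -0.0003, 0.0049, 0, 0, 0, 0],
    [-0.0044, -0.0003, 0.0047, 0, 0, 0, 0],
    [-0.0046, -0.0003, 0.0045, 0, 0, 0, 0],
    [-0.0048, -0.0004, 0.0043, 0, 0, 0, 0],
    [0, 0, 0, 0, 0, 0, 0],
    [0, 0, 0, 0, 0, 0, 0]
  ]
}}

```text
time: 8.6
ee_pos: [588.0, -110.7, 126.5]
orientation: [3.132, 0.001, 1.648]
wrist_force: [14.7, 2.6, 14.0]
grip_width: 0.178
grasp_force: 29.7
```

Emit:
{"op": "drive_tool", "data": {
  "deltas": [
    [0.003, 0, 0, 0, 0, 0, 1],
    [0, 0, 0, 0, 0, 0, 1],
    [0, 0, 0, 0, 0, 0, 1],
    [0, 0, 0, 0, 0, 0, 1],
    [0, 0, 0, 0, 0, 0, 1],
    [0, 0, 0.02, 0, 0, 0, 1],
    [0, 0, 0.03, 0, 0, 0, 1],
    [0, 0, 0.04, 0, 0, 0, 1],
    [0, 0, 0.04, 0, 0, 0, 1]
  ]
}}

```text
time: 9.5
ee_pos: [586.7, -110.5, 254.5]
orientation: [-3.141, -0.0, 1.647]
wrist_force: [0.5, -0.4, 0.4]
grip_width: 1.0
grasp_force: 0.0
```

Emit:
{"op": "drive_tool", "data": {
  "deltas": [
    [-0.005, 0.03, 0.005, 0, 0, 0, 1],
    [-0.009, 0.031, 0.005, 0, 0, 0, 1],
    [-0.009, 0.031, 0.005, 0, 0, 0, 1],
    [-0.009, 0.031, 0.005, 0, 0, 0, 1],
    [-0.009, 0.031, 0, 0, 0, 0, 1],
    [-0.009, 0.031, 0, 0, 0, 0, 1],
    [-0.009, 0.031, 0, 0, 0, 0, 1],
    [-0.009, 0.03, 0, 0, 0, 0, 1],
    [-0.009, 0.03, 0, 0, 0, 0, 1],
    [0, 0, 0, 0, 0, 0, 1]
  ]
}}

```text
time: 10.5
ee_pos: [509.1, 168.0, 273.3]
orientation: [-3.141, -0.001, 1.65]
wrist_force: [-0.1, 0.2, 0.3]
grip_width: 1.002
grasp_force: 0.0
```

```bash
cat >> h.py <<'E'
RX,RY,RA,RW,RL=476.4,13.5,.0762,71.5,88.5
def rk(X,Y,Z): c,d=np.cos(RA),np.sin(RA); return np.array([RX+c*X-d*Y,RY+d*X+c*Y,Z])
def bar(f,th):
    im=cv2.imread('pics/'+f).max(2).astype(float); v=[]
    for k in np.linspace(20,80,13):
        u=w2px(f,rk(150*np.cos(th),-RW-k,50+150*np.sin(th))); i=np.round(u).astype(int); v.append(im[i[1],i[0]])
    return np.mean(v).round()
E
python3 - <<'E'
from h import *
for n in('scene','top'):
    f=n[0]+'5.png'; snap(n,f); print(n,[(round(t,2),bar(f,t)) for t in np.arange(0,.95,.06)])
print(bot.observe()['ee_pos'])
E
```

```text
scene [(np.float64(0.0), np.float64(185.0)), (np.float64(0.06), np.float64(144.0)), (np.float64(0.12), np.float64(113.0)), (np.float64(0.18), np.float64(159.0)), (np.float64(0.24), np.float64(176.0)), (np.float64(0.3), np.float64(173.0)), (np.float64(0.36), np.float64(151.0)), (np.float64(0.42), np.float64(150.0)), (np.float64(0.48), np.float64(146.0)), (np.float64(0.54), np.float64(137.0)), (np.float64(0.6), np.float64(132.0)), (np.float64(0.66), np.float64(139.0)), (np.float64(0.72), np.float64(157.0)), (np.float64(0.78), np.float64(164.0)), (np.float64(0.84), np.float64(94.0)), (np.float64(0.9), np.float64(67.0))]
top [(np.float64(0.0), np.float64(150.0)), (np.float64(0.06), np.float64(149.0)), (np.float64(0.12), np.float64(148.0)), (np.float64(0.18), np.float64(149.0)), (np.float64(0.24), np.float64(149.0)), (np.float64(0.3), np.float64(149.0)), (np.float64(0.36), np.float64(149.0)), (np.float64(0.42), np.float64(148.0)), (np.float64(0.48), np.float64(150.0)), (np.float64(0.54), np.float64(152.0)), (np.float64(0.6), np.float64(153.0)), (np.float64(0.66), np.float64(150.0)), (np.float64(0.72), np.float64(142.0)), (np.float64(0.78), np.float64(92.0)), (np.float64(0.84), np.float64(37.0)), (np.float64(0.9), np.float64(45.0))]
[510.07432568 165.66777069 273.1435725 ]
```

The tray holds near 0.87 in both cameras. Next I'll descend on the yellow grip and close.

Emit:
{"op": "drive_tool", "data": {
  "deltas": [
    [0, 0, -0.04, 0, 0, 0, 1],
    [0, 0, -0.04, 0, 0, 0, 1],
    [0, 0, -0.04, 0, 0, 0, 1],
    [0, 0, -0.04, 0, 0, 0, 1],
    [0, 0, -0.04, 0, 0, 0, 1],
    [0, 0, -0.03, 0, 0, 0, 1],
    [0, 0, -0.02, 0, 0, 0, 1],
    [0, 0, -0.01, 0, 0, 0, 1],
    [0, 0, -0.01, 0, 0, 0, 1],
    [0, 0, 0, 0, 0, 0, 1]
  ]
}}

```text
time: 11.6
ee_pos: [510.3, 164.9, 2.7]
orientation: [-3.141, 0.0, 1.646]
wrist_force: [-0.1, 0.6, 0.2]
grip_width: 0.999
grasp_force: 0.0
```

Emit:
{"op": "drive_tool", "data": {
  "deltas": [
    [0, 0, 0, 0, 0, 0, 0],
    [0, 0, 0, 0, 0, 0, 0],
    [0, 0, 0, 0, 0, 0, 0],
    [0, 0, 0, 0, 0, 0, 0],
    [0, 0, 0, 0, 0, 0, 0],
    [0, 0, 0, 0, 0, 0, 0]
  ],
  "newtons": 40
}}

```text
time: 12.2
ee_pos: [511.1, 165.5, 3.6]
orientation: [3.14, -0.0, 1.647]
wrist_force: [2.3, 0.5, 2.6]
grip_width: 0.169
grasp_force: 39.6
```

Emit:
{"op": "drive_tool", "data": {
  "deltas": [
    [0.0012, 0.0001, 0.0066, 0, 0, 0, 0],
    [0.0017, 0.0001, 0.0065, 0, 0, 0, 0],
    [0.0022, 0.0002, 0.0063, 0, 0, 0, 0],
    [0.0027, 0.0002, 0.0061, 0, 0, 0, 0],
    [0.0032, 0.0002, 0.0059, 0, 0, 0, 0],
    [0.0036, 0.0003, 0.0056, 0, 0, 0, 0],
    [0.004, 0.0003, 0.0053, 0, 0, 0, 0],
    [0.0044, 0.0003, 0.005, 0, 0, 0, 0],
    [0.0048, 0.0004, 0.0046, 0, 0, 0, 0],
    [0.0052, 0.0004, 0.0042, 0, 0, 0, 0]
  ]
}}

```text
time: 13.2
ee_pos: [538.2, 167.7, 59.3]
orientation: [-3.132, -0.0, 1.647]
wrist_force: [-32.0, -1.6, 23.7]
grip_width: 0.169
grasp_force: 40.6
```

Emit:
{"op": "drive_tool", "data": {
  "deltas": [
    [0.0055, 0.0004, 0.0038, 0, 0, 0, 0],
    [0.0058, 0.0004, 0.0034, 0, 0, 0, 0],
    [0.006, 0.0005, 0.0029, 0, 0, 0, 0],
    [0.0062, 0.0005, 0.0024, 0, 0, 0, 0],
    [0.0064, 0.0005, 0.0019, 0, 0, 0, 0],
    [0.0065, 0.0005, 0.0014, 0, 0, 0, 0],
    [0.0066, 0.0005, 0.0009, 0, 0, 0, 0],
    [0.0067, 0.0005, 0.0004, 0, 0, 0, 0],
    [0.0067, 0.0005, -0.0002, 0, 0, 0, 0],
    [0.0066, 0.0005, -0.0007, 0, 0, 0, 0],
    [0, 0, 0, 0, 0, 0, 0]
  ]
}}

```text
time: 14.3
ee_pos: [606.7, 172.4, 75.5]
orientation: [-3.141, 0.0, 1.647]
wrist_force: [-2.4, -3.0, 3.6]
grip_width: 0.169
grasp_force: 43.6
```

Emit:
{"op": "drive_tool", "data": {
  "deltas": [
    [0.002, 0, 0, 0, 0, 0, 0],
    [0, 0, 0, 0, 0, 0, 1],
    [0, 0, 0, 0, 0, 0, 1],
    [0, 0, 0, 0, 0, 0, 1],
    [0, 0, 0, 0, 0, 0, 1],
    [0, 0.005, 0.02, 0, 0, 0, 1],
    [0, 0, 0.04, 0, 0, 0, 1],
    [0, 0, 0.05, 0, 0, 0, 1],
    [0, 0, 0.05, 0, 0, 0, 1],
    [0, 0, 0.04, 0, 0, 0, 1]
  ]
}}

```text
time: 15.3
ee_pos: [608.3, 177.7, 278.6]
orientation: [3.139, -0.0, 1.647]
wrist_force: [0.6, 1.1, 0.0]
grip_width: 0.999
grasp_force: 0.0
```

```bash
python3 - <<'E'
from h import *
import numpy as np
for n in('scene','top'):
    f=n[0]+'6.png'; s=snap(n,f); hsv=cv2.cvtColor(s['color'],cv2.COLOR_BGR2HSV); out=[]
    m=cv2.inRange(hsv,(22,150,90),(33,255,255))
    for th in np.arange(1.2,1.65,.05):
        ph=th+.142; c=[w2px(f,rk(129-85*np.cos(ph),RL+k,30+85*np.sin(ph))).round().astype(int) for k in np.linspace(12,80,14)]
        out.append((round(th,2),int(np.mean([m[v,u] for u,v in c]))))
    print(n,out); print([(round(t,2),bar(f,t)) for t in np.arange(.7,.95,.04)])
print(bot.observe()['ee_pos'])
E
```

```text
scene [(np.float64(1.2), 0), (np.float64(1.25), 0), (np.float64(1.3), 0), (np.float64(1.35), 0), (np.float64(1.4), 0), (np.float64(1.45), 0), (np.float64(1.5), 182), (np.float64(1.55), 218), (np.float64(1.6), 218)]
[(np.float64(0.7), np.float64(154.0)), (np.float64(0.74), np.float64(163.0)), (np.float64(0.78), np.float64(167.0)), (np.float64(0.82), np.float64(138.0)), (np.float64(0.86), np.float64(66.0)), (np.float64(0.9), np.float64(68.0)), (np.float64(0.94), np.float64(132.0))]
top [(np.float64(1.2), 0), (np.float64(1.25), 0), (np.float64(1.3), 0), (np.float64(1.35), 0), (np.float64(1.4), 0), (np.float64(1.45), 0), (np.float64(1.5), 0), (np.float64(1.55), 0), (np.float64(1.6), 0)]
[(np.float64(0.7), np.float64(148.0)), (np.float64(0.74), np.float64(135.0)), (np.float64(0.78), np.float64(93.0)), (np.float64(0.82), np.float64(45.0)), (np.float64(0.86), np.float64(40.0)), (np.float64(0.9), np.float64(45.0)), (np.float64(0.94), np.float64(105.0))]
[609.98470322 177.96440546 281.01926628]
```

The leg is locked (≈1.57) and the tray is up. Going back to the black grip to lower the tray.

Emit:
{"op": "drive_tool", "data": {
  "deltas": [
    [-0.001, -0.031, 0, 0, 0, 0, 1],
    [-0.0025, -0.032, 0, 0, 0, 0, 1],
    [-0.0025, -0.032, 0, 0, 0, 0, 1],
    [-0.0025, -0.032, 0, 0, 0, 0, 1],
    [-0.0025, -0.032, 0, 0, 0, 0, 1],
    [-0.0025, -0.032, 0, 0, 0, 0, 1],
    [-0.0025, -0.032, 0, 0, 0, 0, 1],
    [-0.0025, -0.032, 0, 0, 0, 0, 1],
    [-0.0025, -0.032, 0, 0, 0, 0, 1],
    [0, 0, 0, 0, 0, 0, 1]
  ]
}}

```text
time: 16.4
ee_pos: [587.0, -112.6, 274.7]
orientation: [-3.141, 0.0, 1.644]
wrist_force: [0.6, -0.1, 0.5]
grip_width: 1.002
grasp_force: 0.0
```

Emit:
{"op": "drive_tool", "data": {
  "deltas": [
    [0, 0, -0.04, 0, 0, 0, 1],
    [0, 0, -0.04, 0, 0, 0, 1],
    [0, 0, -0.04, 0, 0, 0, 1],
    [0, 0, -0.025, 0, 0, 0, 1],
    [0, 0, -0.01, 0, 0, 0, 1],
    [0, 0, 0, 0, 0, 0, 0],
    [0, 0, 0, 0, 0, 0, 0],
    [0, 0, 0, 0, 0, 0, 0],
    [0, 0, 0, 0, 0, 0, 0],
    [0, 0, 0, 0, 0, 0, 0],
    [0, 0, 0, 0, 0, 0, 0]
  ],
  "newtons": 30
}}

```text
time: 17.5
ee_pos: [586.7, -109.3, 120.5]
orientation: [-3.141, -0.0, 1.647]
wrist_force: [-3.9, 0.3, -2.6]
grip_width: 0.174
grasp_force: 29.3
```

Emit:
{"op": "drive_tool", "data": {
  "deltas": [
    [0.0031, 0.0002, -0.0027, 0, 0, 0, 0],
    [0.0031, 0.0002, -0.0028, 0, 0, 0, 0],
    [0.003, 0.0002, -0.0029, 0, 0, 0, 0],
    [0.0029, 0.0002, -0.003, 0, 0, 0, 0],
    [0.0028, 0.0002, -0.0031, 0, 0, 0, 0],
    [0.0027, 0.0002, -0.0031, 0, 0, 0, 0],
    [0.0027, 0.0002, -0.0032, 0, 0, 0, 0],
    [0.0026, 0.0002, -0.0033, 0, 0, 0, 0],
    [0.0025, 0.0002, -0.0033, 0, 0, 0, 0],
    [0.0024, 0.0002, -0.0034, 0, 0, 0, 0],
    [0.0023, 0.0002, -0.0035, 0, 0, 0, 0],
    [0.0022, 0.0002, -0.0035, 0, 0, 0, 0]
  ]
}}

```text
time: 18.7
ee_pos: [617.0, -107.3, 83.9]
orientation: [-3.137, 0.001, 1.646]
wrist_force: [-42.1, 0.2, 57.7]
grip_width: 0.173
grasp_force: 36.6
```

Emit:
{"op": "drive_tool", "data": {
  "deltas": [
    [0.001, 0, -0.002, 0, 0, 0, 0],
    [0, 0, 0, 0, 0, 0, 1],
    [0, 0, 0, 0, 0, 0, 1],
    [0, 0, 0, 0, 0, 0, 1],
    [0, 0, 0, 0, 0, 0, 1],
    [0, 0, 0, 0, 0, 0, 1],
    [0, -0.003, 0.02, 0, 0, 0, 1],
    [0, 0, 0.04, 0, 0, 0, 1],
    [0, 0, 0.05, 0, 0, 0, 1],
    [0, 0, 0.05, 0, 0, 0, 1],
    [0, 0, 0.04, 0, 0, 0, 1]
  ]
}}

```text
time: 19.8
ee_pos: [620.6, -109.9, 283.7]
orientation: [3.14, 0.001, 1.647]
wrist_force: [0.3, -0.0, 0.4]
grip_width: 0.998
grasp_force: 0.0
```

```bash
cat >> h.py <<'E'
from scipy.optimize import minimize
def mask(f,lo,hi,roi):
    im=cv2.imread('pics/'+f); h=cv2.cvtColor(im,cv2.COLOR_BGR2HSV); m=cv2.inRange(h,lo,hi); o=np.zeros_like(m); a,b,c,d=roi; o[b:d,a:c]=m[b:d,a:c]; return o
def feat(m):
    M=cv2.moments(m,True); return np.array([M['m10']/M['m00'],M['m01']/M['m00'],M['mu20']/M['m00'],M['mu11']/M['m00'],M['mu02']/M['m00']]),M['m00']
E
python3 - <<'E'
from h import *
t=lambda u,v:(230+(u+.5)/5-.5,165+(v+.5)/5-.5)
s=lambda u,v:(240+(u+.5)/4-.5,155+(v+.5)/4-.5)
for z in (124,128,132):
    print(z,px2w('top1.png',*t(525.5,182),z).round(1),px2w('scene1.png',*s(301,114),z).round(1))
print('slot fit',rk(77,0,54), 'tin y')
for n in('scene','top'):
    f=n[0]+'7.png'; snap(n,f)
    print([(round(t,2),bar(f,t)) for t in np.arange(.4,.66,.03)])
im=cv2.cvtColor(cv2.imread('pics/s7.png'),cv2.COLOR_BGR2HSV); u=w2px('s7.png',[460,294,115]).astype(int); print(u,im[u[1]-6:u[1]+7:3,u[0]-8:u[0]+9:4].tolist())
for f in('s7.png','t7.png'):
    u=w2px(f,[460,294,115]).astype(int)
    m=mask(f,(5,170,110),(17,255,255),(u[0]-22,u[1]-22,u[0]+22,u[1]+22)); print(f,u,feat(m))
    u=w2px(f,rk(141,RL+45,114)); print('yellow',u)
    print(feat(mask(f,(22,150,90),(33,255,255),(int(u[0])-30,int(u[1])-30,int(u[0])+30,int(u[1])+30))))
E
```

```text
124 [553.7  23.9 124. ] [548.5  22.2 124. ]
128 [552.9  24.  128. ] [551.7  24.1 128. ]
132 [552.1  24.1 132. ] [554.8  25.9 132. ]
slot fit [553.17656021  19.36172353  54.        ] tin y
[(np.float64(0.4), np.float64(129.0)), (np.float64(0.43), np.float64(123.0)), (np.float64(0.46), np.float64(103.0)), (np.float64(0.49), np.float64(67.0)), (np.float64(0.52), np.float64(54.0)), (np.float64(0.55), np.float64(59.0)), (np.float64(0.58), np.float64(84.0)), (np.float64(0.61), np.float64(110.0)), (np.float64(0.64), np.float64(116.0))]
[(np.float64(0.4), np.float64(97.0)), (np.float64(0.43), np.float64(98.0)), (np.float64(0.46), np.float64(98.0)), (np.float64(0.49), np.float64(98.0)), (np.float64(0.52), np.float64(98.0)), (np.float64(0.55), np.float64(99.0)), (np.float64(0.58), np.float64(99.0)), (np.float64(0.61), np.float64(99.0)), (np.float64(0.64), np.float64(100.0))]
[425 200] [[[13, 129, 184], [20, 79, 232], [11, 167, 223], [12, 165, 236], [13, 130, 183]], [[13, 125, 175], [19, 85, 225], [11, 177, 215], [13, 164, 239], [13, 130, 183]], [[13, 117, 163], [16, 95, 209], [11, 178, 208], [12, 166, 239], [13, 132, 188]], [[14, 109, 143], [13, 117, 135], [11, 176, 207], [12, 168, 239], [13, 130, 184]], [[15, 96, 127], [12, 117, 129], [11, 172, 147], [11, 164, 187], [13, 130, 190]]]
s7.png [425 200] (array([4.26000e+02, 2.01520e+02, 1.20000e+00, 1.00000e-01, 1.90096e+01]), 50.0)
yellow [351.45016504 220.91226552]
(array([351.42063492, 220.25396825,  61.62465357,  20.59952129,
         8.64978584]), 126.0)
t7.png [245 233] (array([239.59935897, 229.66907051, 152.5478201 , -57.47393008,
       157.96179978]), 1248.0)
yellow [290.96164116 185.29368822]
(array([290.4765625 , 184.6796875 ,  46.71820068,  -3.37860107,
         2.5770874 ]), 128.0)
```

The tray stands at 0.52 on the locked leg. Now I'll fit the die pose from the orange handle.

```bash
cat >> h.py <<'E'
def hmask(f,p,r=24):
    u=w2px(f,p).astype(int); m=mask(f,(8,150,120),(16,255,255),(u[0]-r,u[1]-r,u[0]+r,u[1]+r))
    n,l,st,_=cv2.connectedComponentsWithStats(m); k=1+np.argmax(st[1:,4]); return (l==k).astype(np.uint8)
def hull(f,R,c,z0=80,z1=130):
    P=[np.array(c)+R@np.array([x,y,z]) for x in(-25,25) for y in(-7,7) for z in(z0,z1)]
    q=cv2.convexHull(np.array([w2px(f,p) for p in P],np.float32)); S=16
    m=np.zeros((400*4,640*4),np.uint8); cv2.fillConvexPoly(m,np.round((q+.5)*4).astype(int),1)
    F,a=feat(m); return np.r_[(F[:2]+.5)/4-.5,F[2:]/16],a/16
E
python3 - <<'E'
from h import *
Rz=lambda a:np.array([[np.cos(a),-np.sin(a),0],[np.sin(a),np.cos(a),0],[0,0,1]])
for sf,tf in(('scene1.png','top1.png'),('s7.png','t7.png')):
    obs={f:feat(hmask(f,[460,294,110])) for f in(sf,tf)}
    print({f:(o[0].round(1).tolist(),o[1]) for f,o in obs.items()})
    def cost(p):
        e=0
        for f,o in obs.items():
            F,a=hull(f,Rz(p[2]),[p[0],p[1],0]); d=F-o[0]; e+=(d[:2]**2).sum()+.02*(d[2:]**2).sum()
        return e
    r=minimize(cost,[460,294,.38],method='Nelder-Mead',options=dict(initial_simplex=[[460,294,.38],[466,294,.38],[460,300,.38],[460,294,.48]],xatol=.05))
    print(r.x,r.fun)
    for f in obs: F,a=hull(f,Rz(r.x[2]),[r.x[0],r.x[1],0]); print(F.round(1),a)
E
```

```text
{'scene1.png': ([426.5, 202.3, 4.2, -5.2, 47.0], 162.0), 'top1.png': ([243.5, 231.6, 218.0, -20.1, 210.7], 1792.0)}
[459.66003658 299.79355281   0.4627351 ] 1597.1282753972555
[427.3 203.8   7.3  -1.5  53.5] 245.125
[244.4 233.8   9.3  11.2  24.1] 121.25
{'s7.png': ([426.4, 202.2, 4.3, -5.5, 46.6], 161.0), 't7.png': ([240.6, 228.7, 190.5, -72.1, 187.1], 1504.0)}
[ 4.67330005e+02  3.03878255e+02 -2.11696914e-01] 1339.2981554406767
[427.7 206.2  20.4 -21.2  41.9] 251.9375
[243.1 231.2   5.9  -3.8  25.3] 141.5
```

```bash
python3 - <<'E'
from h import *
h=cv2.cvtColor(cv2.imread('pics/top1.png'),cv2.COLOR_BGR2HSV)
for r in(225,231,236,240): print(r,h[r,236:256:1].tolist())
E
```

```text
225 [[15, 180, 146], [16, 179, 145], [15, 178, 145], [15, 167, 154], [17, 138, 194], [16, 171, 204], [16, 235, 205], [17, 255, 203], [15, 192, 174], [17, 129, 168], [18, 111, 179], [18, 115, 146], [16, 107, 105], [16, 77, 89], [13, 106, 82], [13, 153, 80], [14, 178, 79], [14, 184, 79], [15, 188, 80], [14, 178, 93]]
231 [[15, 177, 151], [16, 179, 151], [15, 177, 150], [16, 180, 150], [15, 175, 150], [15, 200, 152], [16, 255, 198], [16, 255, 211], [16, 255, 212], [16, 255, 208], [15, 255, 178], [14, 255, 126], [14, 197, 106], [16, 130, 106], [15, 115, 100], [15, 103, 92], [15, 96, 88], [13, 143, 84], [14, 165, 82], [14, 171, 82]]
236 [[15, 178, 146], [15, 176, 148], [15, 178, 146], [15, 178, 146], [15, 179, 145], [16, 179, 145], [15, 179, 145], [14, 199, 149], [17, 255, 199], [16, 255, 211], [16, 255, 211], [16, 255, 206], [15, 255, 176], [14, 255, 125], [14, 190, 106], [16, 136, 105], [16, 133, 102], [16, 113, 90], [15, 90, 88], [13, 124, 82]]
240 [[15, 179, 148], [15, 176, 148], [16, 180, 147], [15, 177, 148], [15, 177, 147], [15, 180, 147], [15, 177, 147], [15, 174, 148], [15, 183, 148], [15, 205, 163], [16, 237, 175], [16, 255, 148], [15, 255, 124], [14, 255, 112], [14, 216, 112], [14, 167, 119], [17, 120, 147], [17, 124, 134], [15, 108, 102], [15, 90, 93]]
```

```bash
sed -i "s/m=mask(f,(8,150,120),(16,255,255),/m=mask(f,*(((8,145,110),(16,255,255)) if f[0]=='s' else ((9,215,85),(20,255,255))),/" h.py
cat > die.py <<'E'
from h import *
Rz=lambda a:np.array([[np.cos(a),-np.sin(a),0],[np.sin(a),np.cos(a),0],[0,0,1]])
sf,tf='scene1.png','top1.png'
obs={f:feat(hmask(f,[460,294,110])) for f in(sf,tf)}
print({f:(o[0].round(1).tolist(),o[1]) for f,o in obs.items()})
for keys in ((tf,),(sf,tf)):
    def cost(p):
        e=0
        for f in keys:
            F,a=hull(f,Rz(p[2]),[p[0],p[1],0]); d=F-obs[f][0]; e+=(d[:2]**2).sum()+.02*(d[2:]**2).sum()
        return e
    r=minimize(cost,[460,294,.38],method='Nelder-Mead',options=dict(initial_simplex=[[460,294,.38],[466,294,.38],[460,300,.38],[460,294,.48]],xatol=.05))
    print(r.x,r.fun)
    for f in obs: F,a=hull(f,Rz(r.x[2]),[r.x[0],r.x[1],0]); print(F.round(1),a)
E
python3 die.py
```

```text
{'scene1.png': ([426.3, 202.3, 5.2, -5.4, 47.0], 180.0), 'top1.png': ([245.2, 232.9, 6.2, 7.5, 18.6], 95.0)}
[4.61136574e+02 2.97874228e+02 3.79138374e-01] 0.9477768036208477
[426.4 203.8   6.3  -4.8  55.5] 225.25
[245.1 233.2   7.4   9.1  24.7] 122.4375
[4.59389291e+02 2.96723460e+02 3.98549865e-01] 3.868708954955144
[426.2 203.3   6.5  -4.1  54.4] 228.9375
[245.4 233.8   7.7   9.7  24.8] 120.3125
```

Emit:
{"op": "drive_tool", "data": {
  "deltas": [
    [-0.0114, 0.029, 0, 0, 0, 0.134, 1],
    [-0.0114, 0.029, 0, 0, 0, 0.134, 1],
    [-0.0114, 0.029, 0, 0, 0, 0.134, 1],
    [-0.0114, 0.029, 0, 0, 0, 0.134, 1],
    [-0.0114, 0.029, 0, 0, 0, 0.134, 1],
    [-0.0114, 0.029, 0, 0, 0, 0.134, 1],
    [-0.0114, 0.029, 0, 0, 0, 0.134, 1],
    [-0.0114, 0.029, 0, 0, 0, 0.134, 1],
    [-0.0114, 0.029, 0, 0, 0, 0.134, 1],
    [-0.0114, 0.029, 0, 0, 0, 0.134, 1],
    [-0.0114, 0.029, 0, 0, 0, 0.134, 1],
    [-0.0114, 0.029, 0, 0, 0, 0.134, 1]
  ]
}}

```text
time: 21.1
ee_pos: [483.2, 239.2, 280.2]
orientation: [-3.142, -0.0, -3.023]
wrist_force: [-0.1, -0.2, 0.9]
grip_width: 1.0
grasp_force: 0.0
```

Emit:
{"op": "drive_tool", "data": {
  "deltas": [
    [-0.0114, 0.029, -0.01, 0, 0, 0.134, 1],
    [-0.0114, 0.029, -0.02, 0, 0, 0.134, 1],
    [0, 0, -0.03, 0, 0, 0, 1],
    [0, 0, -0.03, 0, 0, 0, 1],
    [0, 0, 0, 0, 0, 0, 1],
    [0, 0, 0, 0, 0, 0, 1]
  ]
}}

```text
time: 21.7
ee_pos: [460.9, 295.9, 191.1]
orientation: [3.142, -0.001, -2.76]
wrist_force: [0.1, -0.1, 1.0]
grip_width: 1.002
grasp_force: 0.0
```

Emit:
{"op": "drive_tool", "data": {
  "deltas": [
    [0, 0, -0.04, 0, 0, 0, 1],
    [0, 0, -0.04, 0, 0, 0, 1],
    [0, 0, -0.03, 0, 0, 0, 1],
    [0, 0, -0.013, 0, 0, 0, 1],
    [0, 0, 0, 0, 0, 0, 1],
    [0, 0, 0, 0, 0, 0, 0],
    [0, 0, 0, 0, 0, 0, 0],
    [0, 0, 0, 0, 0, 0, 0],
    [0, 0, 0, 0, 0, 0, 0],
    [0, 0, 0, 0, 0, 0, 0],
    [0, 0, 0, 0, 0, 0, 0]
  ],
  "newtons": 60
}}

```text
time: 22.8
ee_pos: [461.2, 296.2, 68.2]
orientation: [3.141, 0.001, -2.76]
wrist_force: [-1.7, 0.5, 6.8]
grip_width: 0.155
grasp_force: 59.2
```

```bash
python3 - <<'E'
from h import *
s=snap('scene','s8.png'); t=snap('top','t8.png')
A=cv2.resize(t['color'][165:255,290:370],None,fx=5,fy=5,interpolation=2)
B=cv2.resize(s['color'][150:240,270:350],None,fx=5,fy=5,interpolation=2)
cv2.imwrite('pics/c8.png',np.hstack([A,B])); print(bot.observe()['ee_pos'])
E
```

```text
[461.16776303 296.23803887  68.18055429]
```

View pics/c8.png

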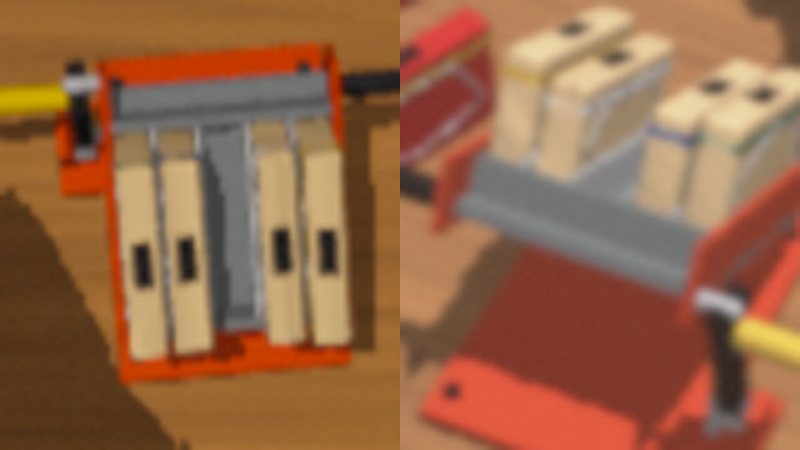

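The crop shows the tray propped with the pin in the saddle. The blue board's mark is at (188,260), the white board's at (282,250), and the slot floor runs from about (224,125) to (238,325). I'll locate the slot from these points.

```bash
cat >> h.py <<'E'
TH=.52
def slot(x,y,z,dy=0): c,s=np.cos(TH),np.sin(TH); return rk((77+x)*c-(4+z)*s,y+dy,50+(77+x)*s+(4+z)*c)
E
python3 - <<'E'
from h import *
t=lambda u,v:np.array((290+(u+.5)/5-.5,165+(v+.5)/5-.5))
s=lambda u,v:np.array((270+(u-400+.5)/5-.5,150+(v+.5)/5-.5))
for nm,p,o,f in (('mid in',(0,0,71),t(235,255),'t8.png'),('mid out',(0,0,77),t(235.5,258),'t8.png'),('fl up',(63,0,0),t(224,125),'t8.png'),('fl lo',(-50,0,0),t(237,310),'t8.png'),
  ('s in',(0,0,71),s(667,73),'s8.png'),('s out',(0,0,77),s(669,62),'s8.png')):
    q=slot(*p); u=w2px(f,q); J=np.column_stack([w2px(f,slot(p[0]+1,p[1],p[2]))-u,w2px(f,slot(p[0],p[1]+1,p[2]))-u]); print(nm,q.round(1),(o-u).round(2),'dx,dy mm',np.linalg.solve(J,o-u).round(1))
E
```

```text
mid in [505.9  15.7 153.3] [-1.36  0.66] dx,dy mm [-1.7  4.2]
mid out [502.9  15.5 158.6] [-1.41  0.56] dx,dy mm [-1.3  4.3]
fl up [595.6  22.6 123. ] [-0.45  2.  ] dx,dy mm [-6.2  1.8]
fl lo [497.8  15.1  66.9] [-0.4   4.58] dx,dy mm [-15.2   2.3]
s in [505.9  15.7 153.3] [2.49 0.2 ] dx,dy mm [-4.7  5.3]
s out [502.9  15.5 158.6] [2.44 0.17] dx,dy mm [-4.8  5. ]
```

```bash
python3 - <<'E'
from h import *
zs=slot(0,0,1)-slot(0,0,0); o=slot(-1,0,0,4.2); print('zs',zs.round(4),'xs',(slot(1,0,0)-slot(0,0,0)).round(4),'o',o.round(1))
for h in (0,80,130): print(h,(o+zs*(h+68.2)).round(1))
E
```

```text
zs [-0.4954 -0.0378  0.8678] xs [0.8653 0.0661 0.4969] o [539.9  22.6  91.2]
0 [506.1  20.  150.4]
80 [466.4  17.  219.8]
130 [441.7  15.1 263.2]
```

Emit:
{"op": "drive_tool", "data": {
  "deltas": [
    [0, 0, 0.01, 0, 0, 0, 0],
    [0, 0, 0.03, 0, 0, 0, 0],
    [0, 0, 0.04, 0, 0, 0, 0],
    [0, 0, 0.04, 0, 0, 0, 0],
    [0, 0, 0.04, 0, 0, 0, 0],
    [0, 0, 0.04, 0, 0, 0, 0],
    [0, 0, 0.02, 0, 0, 0, 0],
    [0, 0, 0, 0, 0, 0, 0]
  ]
}}

```text
time: 23.7
ee_pos: [461.7, 296.3, 290.7]
orientation: [3.141, 0.004, -2.76]
wrist_force: [0.5, -0.9, -3.1]
grip_width: 0.158
grasp_force: 58.8
```

Emit:
{"op": "drive_tool", "data": {
  "deltas": [
    [-0.002, -0.015, 0, 0, 0, -0.0763, 0],
    [-0.002, -0.025, 0, 0, 0, -0.0763, 0],
    [-0.002, -0.03, 0, 0, 0, -0.0763, 0],
    [-0.002, -0.03, 0, 0, 0, -0.0763, 0],
    [-0.002, -0.03, 0, 0.0066, -0.0865, 0, 0],
    [-0.002, -0.03, 0, 0.0066, -0.0865, 0, 0],
    [-0.002, -0.03, 0, 0.0066, -0.0865, 0, 0],
    [-0.002, -0.03, 0, 0.0066, -0.0865, 0, 0],
    [-0.002, -0.03, 0, 0.0066, -0.0865, 0, 0],
    [-0.002, -0.025, 0, 0.0066, -0.0865, 0, 0],
    [0, -0.006, -0.0, 0, 0, 0, 0],
    [0, 0, 0, 0, 0, 0, 0]
  ]
}}

```text
time: 24.9
ee_pos: [440.1, 14.2, 286.9]
orientation: [3.141, 0.519, -3.069]
wrist_force: [-0.3, -0.3, -2.3]
grip_width: 0.149
grasp_force: 59.3
```

```bash
cat > chk.py <<'E'
from h import *
import sys
from scipy.spatial.transform import Rotation as Ro
tag=sys.argv[1]; L=68.2
s=snap('scene','s'+tag+'.png'); t=snap('top','t'+tag+'.png')
o=bot.observe(); p=o['ee_pos']; R=Ro.from_euler('xyz',o['orientation']).as_matrix(); zt=R[:,2]
print('ee',p.round(1),'rotvec err to slot',end=' ')
S=np.column_stack([slot(1,0,0)-slot(0,0,0),slot(0,1,0)-slot(0,0,0),slot(0,0,1)-slot(0,0,0)])
D=R@np.diag([-1,1,-1]); print(Ro.from_matrix(D@S.T).as_rotvec().round(3))
c0=p+zt*L; print('die origin assumed',c0.round(1),'in slot',(S.T@(c0-slot(0,0,0,4.2))).round(1))
for f in('s'+tag+'.png','t'+tag+'.png'):
    try:
        m=hmask(f,c0+D@[0,0,105],30); F,a=feat(m); G,b=hull(f,D,c0); print(f,'obs',F.round(1),a,'pred',G.round(1),b)
    except Exception as e: print(f,e)
E
python3 chk.py 9
```

```text
ee [441.2  15.3 287.5] rotvec err to slot [ 0.     0.001 -0.   ]
die origin assumed [475.   17.9 228.2] in slot [ 10.6   0.3 151.2]
s9.png obs [333.4  93.6   6.2  -5.9  41.9] 152.0 pred [335.6  93.4  14.4  -8.7  42.6] 282.5625
t9.png obs [316.7 231.1  22.2  33.1 110.6] 95.0 pred [341.5 236.4   4.    4.9  52.6] 166.1875
```

```bash
python3 - <<'E'
from h import *
from scipy.spatial.transform import Rotation as Ro
f='s9.png'; o=bot.observe(); p=o['ee_pos']; R=Ro.from_euler('xyz',o['orientation']).as_matrix(); D=R@np.diag([-1,1,-1]); c0=p+R[:,2]*68.2
im=cv2.imread('pics/'+f)[60:180,260:390]; A=cv2.resize(im,None,fx=6,fy=6,interpolation=2); A=A[:600]
pt=[(x,y,z) for x in(-60,60) for y in(-11,11) for z in(0,80)]+[(x,y,130) for x in(-25,25) for y in(-7,7)]
for off,col in(((0,0,0),(255,255,0)),((12.4,.9,3.3),(255,0,255))):
    for q in pt:
        u=(w2px(f,c0+np.array(off)+D@np.array(q,float))-[260,60]+.5)*6-.5
        cv2.circle(A,tuple(int(v) for v in u.round()),3,col,-1)
print(A.shape); cv2.imwrite('pics/c9.png',A)
E
```

```text
(600, 780, 3)
```

View pics/c9.png

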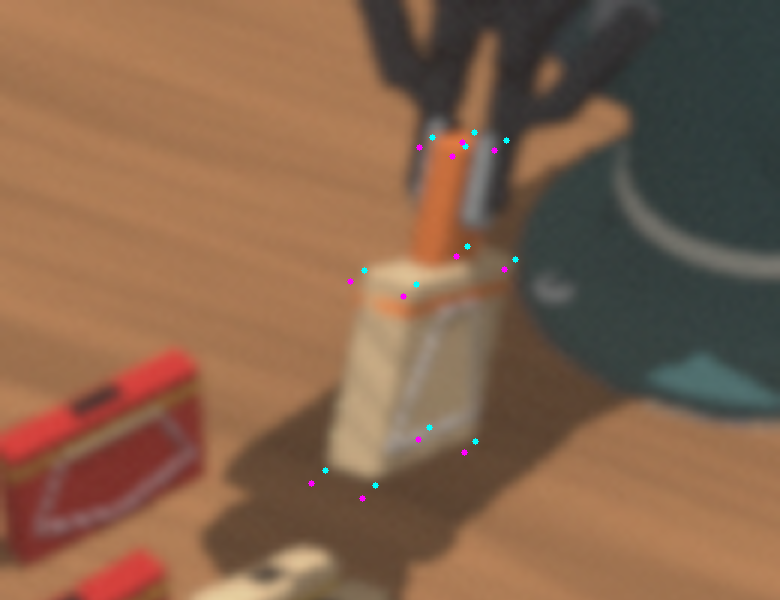

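The overlay shows the cyan dots, which assume the offset is fixed to the tool, fitting the die within about 1 px. Descending to just above the neighbours, then on down to the dividers.

Emit:
{"op": "drive_tool", "data": {
  "deltas": [
    [-0.0087, -0.0004, -0.005, 0, 0, 0, 0],
    [0.01, 0.0008, -0.0176, 0, 0, 0, 0],
    [0.01, 0.0008, -0.0176, 0, 0, 0, 0],
    [0.0102, 0.0007, -0.0177, 0, 0, 0, 0],
    [0, 0, 0, 0, 0, 0, 0],
    [0.005, 0.0004, -0.0087, 0, 0, 0, 0],
    [0.005, 0.0004, -0.0087, 0, 0, 0, 0],
    [0.005, 0.0004, -0.0087, 0, 0, 0, 0],
    [0.005, 0.0004, -0.0087, 0, 0, 0, 0],
    [0.005, 0.0003, -0.0087, 0, 0, 0, 0],
    [0.005, 0.0003, -0.0087, 0, 0, 0, 0],
    [0, 0, 0, 0, 0, 0, 0]
  ]
}}

```text
time: 26.2
ee_pos: [492.2, 19.7, 177.1]
orientation: [3.141, 0.519, -3.065]
wrist_force: [0.3, -0.9, -1.4]
grip_width: 0.156
grasp_force: 59.3
```

```bash
python3 chk.py 10; python3 -c "
from h import *
print(bot.observe()['wrist_force'])"
```

```text
ee [492.3  19.5 178.1] rotvec err to slot [ 0.    -0.     0.001]
die origin assumed [526.1  22.1 118.9] in slot [ 0.8  0.6 30.8]
s10.png obs [325.  141.6   5.4  -6.6  35.6] 133.0 pred [327.1 140.8  13.6  -9.9  38.7] 254.3125
t10.png obs [312.2 219.4   5.5  30.2 201.3] 81.0 pred [338.1 223.1   3.2   4.   42.9] 135.0
[-0.80880489  0.36806284 -2.36838126]
```

Free so far. Descending the last part slowly.

Emit:
{"op": "drive_tool", "data": {
  "deltas": [
    [0.0025, 0.0002, -0.0043, 0, 0, 0, 0],
    [0.0025, 0.0002, -0.0043, 0, 0, 0, 0],
    [0.0025, 0.0002, -0.0043, 0, 0, 0, 0],
    [0.0025, 0.0002, -0.0043, 0, 0, 0, 0],
    [0, 0, 0, 0, 0, 0, 0]
  ]
}}

```text
time: 26.8
ee_pos: [502.4, 20.0, 159.6]
orientation: [3.141, 0.519, -3.066]
wrist_force: [-0.4, -0.3, -1.9]
grip_width: 0.155
grasp_force: 59.3
```

Emit:
{"op": "drive_tool", "data": {
  "deltas": [
    [0.0015, 0.0001, -0.0026, 0, 0, 0, 0],
    [0.0015, 0.0001, -0.0026, 0, 0, 0, 0],
    [0, 0, 0, 0, 0, 0, 0]
  ]
}}

```text
time: 27.1
ee_pos: [505.5, 20.1, 154.8]
orientation: [3.141, 0.52, -3.066]
wrist_force: [0.4, 0.2, -2.2]
grip_width: 0.155
grasp_force: 59.3
```

Emit:
{"op": "drive_tool", "data": {
  "deltas": [
    [0.001, 0.0001, -0.0017, 0, 0, 0, 0],
    [0.0005, 0, -0.0009, 0, 0, 0, 0],
    [0, 0, 0, 0, 0, 0, 0]
  ]
}}

```text
time: 27.4
ee_pos: [507.0, 20.2, 152.5]
orientation: [3.141, 0.52, -3.066]
wrist_force: [0.9, -0.3, -2.2]
grip_width: 0.153
grasp_force: 59.3
```

Emit:
{"op": "drive_tool", "data": {
  "deltas": [
    [0.0005, 0, -0.0009, 0, 0, 0, 0],
    [0.0005, 0, -0.0009, 0, 0, 0, 0],
    [0, 0, 0, 0, 0, 0, 0]
  ]
}}

```text
time: 27.7
ee_pos: [507.9, 20.3, 151.0]
orientation: [-3.142, 0.521, -3.066]
wrist_force: [-7.9, 0.2, 6.0]
grip_width: 0.156
grasp_force: 61.3
```

Contact with the floor is at the expected depth. Releasing and retreating along the tray normal.

Emit:
{"op": "drive_tool", "data": {
  "deltas": [
    [0, 0, 0, 0, 0, 0, 0],
    [0, 0, 0, 0, 0, 0, 0.5],
    [0, 0, 0, 0, 0, 0, 0.5],
    [0, 0, 0, 0, 0, 0, 0.5],
    [0, 0, 0, 0, 0, 0, 0.5],
    [-0.005, -0.0004, 0.0087, 0, 0, 0, 0.5],
    [-0.015, -0.001, 0.026, 0, 0, 0, 0.5],
    [-0.02, -0.0015, 0.035, 0, 0, 0, 0.5],
    [-0.02, -0.0015, 0.035, 0, 0, 0, 0.5],
    [-0.02, -0.0015, 0.035, 0, 0, 0, 0.5],
    [0, 0, 0, 0, 0, 0, 0.5]
  ]
}}

```text
time: 28.8
ee_pos: [428.1, 13.9, 295.4]
orientation: [-3.139, 0.527, -3.065]
wrist_force: [0.3, 0.1, 0.6]
grip_width: 0.504
grasp_force: 0.0
```

Emit:
{"op": "drive_tool", "data": {
  "deltas": [
    [-0.01, 0.04, 0, 0, 0, 0, 0.5],
    [-0.01, 0.04, 0, 0, 0, 0, 0.5],
    [-0.01, 0.04, 0, 0, 0, 0, 0.5],
    [-0.01, 0.04, 0, 0, 0, 0, 0.5],
    [-0.01, 0.04, 0, 0, 0, 0, 0.5],
    [-0.01, 0.04, 0, 0, 0, 0, 0.5],
    [-0.01, 0.04, 0, 0, 0, 0, 0.5],
    [-0.01, 0.04, 0, 0, 0, 0, 0.5],
    [0, 0, 0, 0, 0, 0, 0.5],
    [0, 0, 0, 0, 0, 0, 0.5]
  ]
}}

```text
time: 29.8
ee_pos: [355.9, 306.2, 289.1]
orientation: [-3.14, 0.516, -3.062]
wrist_force: [0.3, -0.2, -0.5]
grip_width: 0.498
grasp_force: 0.0
```

```bash
python3 - <<'E'
from h import *
print(bot.observe()['ee_pos'])
S=np.column_stack([slot(1,0,0)-slot(0,0,0),slot(0,1,0)-slot(0,0,0),slot(0,0,1)-slot(0,0,0)]); c0=slot(0,0,0,4.2)
fs=[]
for n in('scene','top'):
    f=n[0]+'11.png'; snap(n,f); fs.append(f); print([(round(t,2),bar(f,t)) for t in np.arange(.43,.62,.03)])
obs={f:feat(hmask(f,c0+S@[0,0,105],30)) for f in fs}
for f,o in obs.items(): F,a=hull(f,S,c0); print(f,o[0].round(1),o[1],F.round(1),a)
def cost(p):
    return sum(((hull(f,S,c0+S@p)[0]-obs[f][0])[:2]**2).sum() for f in fs)
r=minimize(cost,[0,0,0],method='Nelder-Mead',options=dict(initial_simplex=[[0,0,0],[6,0,0],[0,6,0],[0,0,6]],xatol=.1)); print('die in slot',r.x.round(1),r.fun)
E
```

```text
[355.93167617 306.24654923 289.14276803]
[(np.float64(0.43), np.float64(145.0)), (np.float64(0.46), np.float64(123.0)), (np.float64(0.49), np.float64(76.0)), (np.float64(0.52), np.float64(57.0)), (np.float64(0.55), np.float64(62.0)), (np.float64(0.58), np.float64(93.0)), (np.float64(0.61), np.float64(123.0))]
[(np.float64(0.43), np.float64(35.0)), (np.float64(0.46), np.float64(33.0)), (np.float64(0.49), np.float64(35.0)), (np.float64(0.52), np.float64(35.0)), (np.float64(0.55), np.float64(36.0)), (np.float64(0.58), np.float64(41.0)), (np.float64(0.61), np.float64(64.0))]
s11.png [324.6 150.8  11.4  -9.4  33. ] 210.0 [324.6 152.2  13.6 -10.4  38.4] 249.9375
t11.png [327.7 230.3 249.6 120.  169.6] 233.0 [337.6 219.4   3.1   3.8  40.7] 129.5625
die in slot [-22.2  11.1   1.9] 100.60617709654045
```

```bash
python3 - <<'E'
from h import *
S=np.column_stack([slot(1,0,0)-slot(0,0,0),slot(0,1,0)-slot(0,0,0),slot(0,0,1)-slot(0,0,0)]); c0=slot(0,0,0,4.2)
f='t11.png'; u=w2px(f,c0+S@[0,0,105]).astype(int)
m=mask(f,(12,200,90),(20,255,255),(u[0]-10,u[1]-20,u[0]+10,u[1]+20)); n,l,st,_=cv2.connectedComponentsWithStats(m); print(st[1:].tolist()); k=1+np.argmax(st[1:,4]); o=feat((l==k).astype(np.uint8)); print(o)
fs={'s11.png':feat(hmask('s11.png',c0+S@[0,0,105],30))[0],f:o[0]}
print(hull(f,S,c0))
for a in fs:
    F=hull(a,S,c0)[0][:2]; J=np.column_stack([hull(a,S,c0+S[:,i]*10)[0][:2]-F for i in range(3)])/10; d=fs[a][:2]-F
    print(a,d.round(2),'xy if z=0',np.linalg.solve(J[:,:2],d).round(1))
E
```

```text
[[335, 209, 6, 21, 97]]
(array([337.60824742, 218.91752577,   2.21766394,   3.62748432,
        33.56020831]), 97.0)
(array([337.57133382, 219.38392426,   3.10460306,   3.76075992,
        40.74817168]), 129.5625)
s11.png [ 0.07 -1.4 ] xy if z=0 [-12.1  -4.6]
t11.png [ 0.04 -0.47] xy if z=0 [ 1.4 -0.2]
```

The top view puts the die at x 1.4 and y −0.2 mm in the slot. The scene residual equals the known bias for this handle, and the tray is at 0.52. Handing in.

```bash
python3 -c "
from plant import bot
print(bot.close_job())"
```

```text
the job is handed in; nothing more can be done
None
```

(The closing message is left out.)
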